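# Rack the capped couplings in reverse order

## Robot

A 6-joint arm with a two-finger parallel gripper is mounted at the origin on the work surface. World frame = base frame: x ahead of the robot, y to its left, z up, the work surface at z = 0. Lengths are in mm, angles in rad, forces in N, time in s.
With the tool pointing down it reaches from about 300 to 775 mm from the base axis. Payload 14.6 kg.
Tool frame: the origin (TCP) lies at the very end of the fingers, on their centre line; the grasp point (between the pads) lies 19 mm behind it; z points along the fingers, y is the line along which they close (so a half turn about z gives the same grasp; the last joint's range is limited). The gripper opens to 94 mm and grips with 3 to 60 N. Pads are 16 mm wide; open, the fingers measure 119 mm over their backs; the gripper's body (75 mm by 177 mm) begins 78 mm behind the grasp point.
Start: joints at [1.198, 0.3, 1.521, -0, 1.321, -0.067], TCP at [165.578, 524.474, 205.446] pointing down, gripper open.
Joint ranges: [-3.03, 3.03], [-0.79, 2.21], [0.23, 2.52], [-1.04, 4.18], [0, 3.07], [-2.55, 2.55]. Speed limits (rad/s): [2.22, 2.22, 2.57, 3.14, 3.14, 3.14].

## Interface

Orientations are given as [roll, pitch, yaw] about the fixed x, y, z axes, in that order (R = Rz(yaw) Ry(pitch) Rx(roll)).
In Python, from cell import manip, eyes, ticket gives the robot as it stands. The module is installed in compiled form; this text tells all that it offers.
- The arm moves only by the tool arm_command, never from a script. Its argument "plan" is a list of rows, each a list of 5 numbers: the opening, from -1 (shut) to 1 (fully open), then the shift along the tool's x, y, z in m, then the turn about the tool's z in rad. In form: [[jaw, dx, dy, dz, roll], ...]. A call has 1 to 20 rows; each row shifts and turns the commanded pose from where the row before left it, along the tool's axes as they then stand; what a row does not reach is not made up. A row lasts 1/8 s, in which the tool goes at most 62.5 mm and 10.7 degrees, less where a joint would pass 70% of its speed; a pose out of reach is approached as far as the arm can. A call is refused whole if a number of a shift passes 0.0625 or a number of a turn 0.188, either way. A call with a gripper value outside its range is refused whole. The fingers move at their own pace and stop on an object; "newtons" is the grip in N (left out, the last holds). Time passes only in rows, so rows that do not move let the fingers close. It gives the time, the measured TCP pose, the force, the opening and the grip force at its end, in the units of the state.
- manip.read_state(): the state, without advancing time (a new reading comes with each control period).
- eyes.camera(name): name is "scene" or "top"; returns a dict with "img" (480x640x3 uint8, blue, green, red), "z_map" (480x640 float32, mm along the optical axis (not along the pixel's ray), 0 where there is no reading), "fx", "fy", "cx", "cy" (pixels), "eye" and "orientation" of the camera in the world. Camera axes: x right, y down, z forward; pixel columns grow to the right and rows downward; lengths in mm; the calibration is good to about 2 mm. A picture is of the moment at which its call begins.
- ticket.sign_off(): hands the job in; it is judged then, once.
The state is a dict: "clock": time; "joints": joint angles; "qd": joint speeds; "effort": joint torques, N m; "eef_pos": TCP position; "eef_rot": TCP orientation; "wrist_force": force on the tool from outside, world axes, zero at the start; "moment": the same for the moment, N m; "finger_gap": finger opening in mm; "finger_force": force on a finger pad.
Only numpy, scipy, OpenCV 4.12 (cv2) and the standard library are available. Lean on these libraries where they do the work, as an engineer would, in place of code of your own. Each camera call takes 0.05 s, during which the arm holds its last target. There are 200 camera calls.

## Task

Move the four capped hydraulic couplings from the black tray into the four empty pockets of the blue rack, one to a pocket and in the reverse order: the one at the left end of the tray goes into the pocket at the right end of the rack, and so on along the row. Do not knock any of them over, and leave them all standing upright on the pocket floors, let go and at rest.

Things in the scene. Friction and masses are not known exactly. Their poses are not given: they have to be found in the camera images.
- coupling_red_mid (a point): Steel hydraulic coupling with a red cap, upright on the red seat at the start; 96 mm tall, 0.25 to 0.5 kg. This point: on its axis, half-way up (48 mm above its foot); z up along the axis. Foot 44 mm across (lowest 6 mm), hexagon 38 mm across flats up to 24 mm, round sleeve 38 mm across from 24 to 74 mm above the foot (grip here), then the cap 41 mm across.
- coupling_yellow_mid (a point): Steel hydraulic coupling with a yellow cap, upright on the yellow seat at the start; 96 mm tall, 0.25 to 0.5 kg. This point: on its axis, half-way up (48 mm above its foot); z up along the axis. Foot 44 mm across (lowest 6 mm), hexagon 38 mm across flats up to 24 mm, round sleeve 38 mm across from 24 to 74 mm above the foot (grip here), then the cap 41 mm across.
- coupling_green_mid (a point): Steel hydraulic coupling with a green cap, upright on the green seat at the start; 96 mm tall, 0.25 to 0.5 kg. This point: on its axis, half-way up (48 mm above its foot); z up along the axis. Foot 44 mm across (lowest 6 mm), hexagon 38 mm across flats up to 24 mm, round sleeve 38 mm across from 24 to 74 mm above the foot (grip here), then the cap 41 mm across.
- coupling_white_mid (a point): Steel hydraulic coupling with a white cap, upright on the white seat at the start; 96 mm tall, 0.25 to 0.5 kg. This point: on its axis, half-way up (48 mm above its foot); z up along the axis. Foot 44 mm across (lowest 6 mm), hexagon 38 mm across flats up to 24 mm, round sleeve 38 mm across from 24 to 74 mm above the foot (grip here), then the cap 41 mm across.
- seat_red: Fixed red disc in the black tray, 64 mm across, 6 mm thick, with a dark middle; the red-capped coupling stands centred on it at the start. Origin: centre of its underside. It stays put, so it still shows where that coupling stood. Which seat is where in the row changes from start to start.
- seat_yellow: Fixed yellow disc in the black tray, 64 mm across, 6 mm thick, with a dark middle; the yellow-capped coupling stands centred on it at the start. Origin: centre of its underside. It stays put, so it still shows where that coupling stood. Which seat is where in the row changes from start to start.
- seat_green: Fixed green disc in the black tray, 64 mm across, 6 mm thick, with a dark middle; the green-capped coupling stands centred on it at the start. Origin: centre of its underside. It stays put, so it still shows where that coupling stood. Which seat is where in the row changes from start to start.
- seat_white: Fixed white disc in the black tray, 64 mm across, 6 mm thick, with a dark middle; the white-capped coupling stands centred on it at the start. Origin: centre of its underside. It stays put, so it still shows where that coupling stood. Which seat is where in the row changes from start to start.
- tray: Fixed low black tray, 90 (x) by 360 (y) by 12 mm, with four seats in a row at y = -105, -35, 35, 105 mm. Origin: underside, middle of the row of seats; x points away from the robot, y to its left (within 0.15 rad), z up. Its free end (y to +210 mm) carries a loose nut, no part of the job. Tray or rack may be the nearer one.
- rack: Fixed blue rack with four open pockets in a row, centres at x = 0, y = -105, -35, 35, 105 mm, each 68 (x) by 66 mm (y) inside; floor 8 mm, wall tops 28 mm above the underside. Origin: underside, middle of the row; x away from the robot, y to its left (within 0.15 rad), z up. A ledge at the -y end carries a loose brass collar, no part of the job.

How it is judged:
By the outcome, as a careful person would: the job done as asked, in the order asked, and still so for the second after the job is handed in, with the robot touching nothing.
It also fails if it takes over 99 s, if anything falls off the work surface, if the arm or the gripper's body presses on something with over 40 N, if the wrist force passes 120 N, or if a joint passes its speed limit or range.

## Working session

There is one attempt and no reset: what is moved stays moved. The work goes in short steps, Python scripts to look and compute and a tool call to move; the robot and the scene stay as the last step left them, time stands still between calls to the robot, and variables do not carry over. Pictures are saved under pics/ and viewed, at most 14 in all, crops included, and the job is handed in when it is done.

Besides the shell and the picture viewer there is one more tool, called after ">>>" as a command line: name --pt "numbers of a row" for each row, then --argument value for the rest. arm_command: Moves the arm, as the interface text tells. Its arguments: {"type":"object","properties":{"plan":{"type":"array"},"newtons":{"type":"number"}},"required":["plan"]}

```bash
mkdir -p pics
python3 - <<'E'
from cell import manip,eyes
import cv2,numpy as np
for n in("top","scene"):
    c=eyes.camera(n); cv2.imwrite(f"pics/{n}0.png",c["img"]); np.savez(f"{n}0.npz",**c)
    print(n,c["fx"],c["fy"],c["cx"],c["cy"],c["eye"],c["orientation"])
print(manip.read_state())
E
```

```text
top 557.0394441279025 557.0394441279025 327.4907184814262 242.80015591652668 [437.83136669  -3.86353531 749.2804315 ] [-2.96235834 -0.00913309 -1.56633949]
scene 453.5702490115785 453.5702490115785 314.3388700586813 238.18144688893327 [873.63372859  85.33747726 634.08159238] [-2.59532091  0.00972556  1.93520103]
{'clock': 0.1, 'joints': array([ 1.19836145e+00,  3.00429967e-01,  1.52148591e+00,  1.60105291e-05,
        1.32068863e+00, -6.65952505e-02]), 'qd': array([-4.38316722e-04, -1.43777638e-03, -1.81165048e-03,  3.99022517e-04,
       -7.88677749e-05,  2.65197038e-04]), 'effort': array([ 2.36034393e-03, -5.32644439e+01, -3.53288376e+01,  7.10271858e-02,
        2.34202738e-02, -5.48338028e-05]), 'eef_pos': array([165.51804678, 524.27357275, 204.94914745]), 'eef_rot': array([-3.14058407e+00, -8.28090172e-05,  2.83574902e+00]), 'wrist_force': array([0.84061513, 1.09371305, 0.13818087]), 'moment': array([ 0.02224254, -0.00116047,  0.00168318]), 'finger_force': 0.0, 'finger_gap': 94.26117004400767}
```

View pics/top0.png

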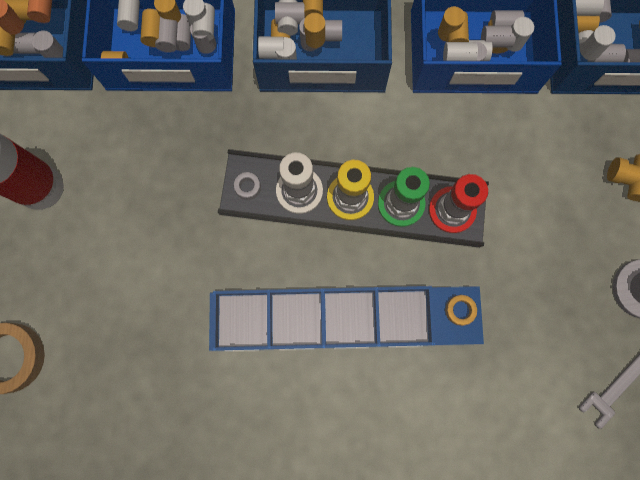

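View pics/scene0.png

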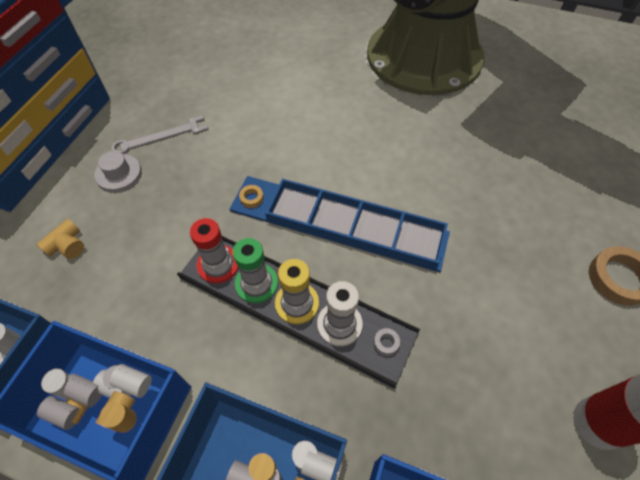

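The top view has +x up and +y left. The couplings run from the left: white (296,168), yellow (354,177), green (412,183), red (470,190). The rack is nearer the robot, with pocket floors at about (243,320), (297,319), (350,317) and (403,316). That means white goes to the right-end pocket, yellow to the next, then green, and red to the left end.

```bash
cat > h.py <<'E'
import numpy as np,cv2
from scipy.spatial.transform import Rotation as R
def world(c):
    v,u=np.mgrid[:480,:640]; z=c["z_map"]
    p=np.dstack([(u-c["cx"])/c["fx"]*z,(v-c["cy"])/c["fy"]*z,z])
    return p@R.from_euler("xyz",c["orientation"]).as_matrix().T+c["eye"]
E
python3 - <<'E'
from h import *
for n in("top","scene"):
    c=dict(np.load(f"{n}0.npz")); W=world(c); X,Y,Z=W[...,0],W[...,1],W[...,2]
    ok=(c["z_map"]>0)&(X>250)&(X<620)&(abs(Y)<230)
    print(n,"table z",np.median(Z[ok&(Z<6)]))
    m=(ok&(Z>95)&(Z<135)).astype(np.uint8)
    k,l,s,_=cv2.connectedComponentsWithStats(m)
    for i in range(1,k):
        if s[i,4]<150: continue
        q=W[l==i]; zt=np.percentile(q[:,2],90); t=q[q[:,2]>zt-4]
        (a,b),r=cv2.minEnclosingCircle(t[:,:2].astype(np.float32)); print("cap",np.round([a,b,zt,2*r],1),c["img"][l==i].mean(0).round())
    hsv=cv2.cvtColor(c["img"],cv2.COLOR_BGR2HSV)
    blue=(hsv[...,0]>95)&(hsv[...,0]<125)&(hsv[...,1]>90)&ok&(X<430)
    t=W[blue&(Z>22)&(Z<34)]
    print("rack tops",len(t),np.median(t[:,2]),cv2.minAreaRect(t[:,:2].astype(np.float32)))
    fl=((hsv[...,1]<60)&ok&(X<430)&(Z>4)&(Z<14)).astype(np.uint8)
    k,l,s,_=cv2.connectedComponentsWithStats(cv2.erode(fl,np.ones((3,3))))
    for i in range(1,k):
        if s[i,4]>300: q=W[l==i]; print("floor",cv2.minAreaRect(q[:,:2].astype(np.float32)),np.median(q[:,2]))
    for nm,lo,hi in(("yellow",20,32),("green",50,75),("red",0,6)):
        q=W[(hsv[...,0]>=lo)&(hsv[...,0]<=hi)&(hsv[...,1]>140)&ok&(X>400)&(Z<30)]
        (a,b),r=cv2.minEnclosingCircle(q[:,:2].astype(np.float32)); print("seat",nm,a,b,2*r,np.median(q[:,2]))
E
```

```text
top table z -0.2939904305468417
cap [ 619.4 -109.7  114.6   36.9] [ 62. 117.  56.]
cap [ 617.8 -178.5  115.    39.7] [ 39.  44. 138.]
rack tops 1 28.69657073381427 ((429.376953125, 135.9737548828125), (0.0, 0.0), 0.0)
seat yellow 619.110595703125 -40.126861572265625 53.9732666015625 17.482250931286273
seat green 617.627685546875 -109.89030456542969 58.32215881347656 17.81794749208393
seat red 616.4257202148438 -179.23056030273438 64.18597412109375 17.801995095780626
scene table z -0.2826536116604075
cap [ 617.5 -178.   114.9   39.1] [ 46.  50. 147.]
rack tops 0 nan ((0.0, 0.0), (0.0, 0.0), 0.0)
seat yellow 604.591552734375 -50.887088775634766 79.0025634765625 17.78001566607776
seat green 0.0 0.0 0.0 nan
seat red 616.9406127929688 -177.42848205566406 62.49263381958008 17.80776656199822
  return _methods._mean(a, axis=axis, dtype=dtype,
  ret = ret.dtype.type(ret / rcount)
```

Run:
```python
from h import *
S={}
for n in("top","scene"):
    c=dict(np.load(f"{n}0.npz")); W=world(c); X,Y,Z=W[...,0],W[...,1],W[...,2]
    ok=(c["z_map"]>0)&(X>300)&(X<690)&(abs(Y)<260)
    k,l,s,_=cv2.connectedComponentsWithStats((ok&(Z>95)&(Z<135)).astype(np.uint8))
    for i in range(1,k):
        if s[i,4]<150: continue
        q=W[l==i]; zt=np.percentile(q[:,2],90); t=q[q[:,2]>zt-4]
        (a,b),r=cv2.minEnclosingCircle(t[:,:2].astype(np.float32)); print(n,"cap",np.round([a,b,zt,2*r],1),c["img"][l==i].mean(0).round())
    hsv=cv2.cvtColor(c["img"],cv2.COLOR_BGR2HSV)
    blue=(hsv[...,0]>95)&(hsv[...,0]<125)&(hsv[...,1]>90)&ok&(X<570)&(Z>22)&(Z<34)
    k,l,s,_=cv2.connectedComponentsWithStats(cv2.morphologyEx(blue.astype(np.uint8),cv2.MORPH_CLOSE,np.ones((3,3))))
    i=1+s[1:,4].argmax(); t=W[(l==i)&blue]
    print("rack tops",len(t),np.median(t[:,2]),cv2.minAreaRect(t[:,:2].astype(np.float32)))
    fl=((hsv[...,1]<60)&ok&(X<570)&(Z>4)&(Z<14)).astype(np.uint8)
    k,l,s,_=cv2.connectedComponentsWithStats(fl)
    for i in range(1,k):
        if s[i,4]>300: q=W[l==i]; print("floor",cv2.minAreaRect(q[:,:2].astype(np.float32)),np.median(q[:,2]))
```

```text
top cap [643.7  29.4 114.8  40.3] [137. 150. 159.]
top cap [635.3 -40.4 114.9  40.9] [ 49. 137. 161.]
top cap [ 626.7 -109.4  115.    40.4] [ 62. 114.  57.]
top cap [ 618.2 -178.7  115.1   40.5] [ 40.  45. 143.]
rack tops 2096 27.710666906986546 ((471.11224365234375, -4.15423583984375), (75.53297424316406, 284.3961486816406), 1.621100902557373)
floor ((474.10162353515625, -110.54450988769531), (67.37876892089844, 64.6593017578125), 1.5836730003356934) 8.285825835385822
floor ((470.1494140625, 31.112449645996094), (67.42008209228516, 65.61883544921875), 1.8647561073303223) 8.22217766266317
floor ((471.9653625488281, -39.86322021484375), (67.13824462890625, 65.40550231933594), 1.636706829071045) 8.242161487156068
floor ((467.9852600097656, 101.98226165771484), (67.19546508789062, 63.838783264160156), 1.93428373336792) 8.110811814384874
scene cap [ 619.8 -177.2  114.7   41.5] [ 41.  45. 140.]
scene cap [ 628.6 -107.9  114.9   40.9] [ 68. 117.  58.]
scene cap [636.9 -39.  114.9  41. ] [ 66. 139. 160.]
scene cap [645.7  30.5 114.9  40.5] [145. 153. 160.]
rack tops 1721 26.985759039652294 ((473.109130859375, -3.3695068359375), (78.00679779052734, 284.5585632324219), 1.3894710540771484)
floor ((469.0924987792969, -111.0990982055664), (57.30165481567383, 62.073524475097656), 1.942819356918335) 8.253237074419133
floor ((466.9562683105469, -39.887142181396484), (57.576087951660156, 64.09937286376953), 1.5079203844070435) 8.235769668704847
floor ((464.7371826171875, 31.052696228027344), (58.26150131225586, 65.20116424560547), 1.4437792301177979) 8.211792743054161
floor ((463.2235412597656, 101.41728210449219), (57.997314453125, 65.66810607910156), 1.4850562810897827) 8.265544671561315
```

>>> arm_command --pt "1 0 0 0 0.1735" --pt "1 0 0 0 0.1735" --pt "1 0 0 0 0.1735" --pt "1 0 0 0 0.1735" --pt "1 0 0 0 0.1735" --pt "1 0 0 0 0.1735" --pt "1 0 0 0 0.1735" --pt "1 0 0 0 0.1735" --pt "1 -0.025 0.031 0 0" --pt "1 -0.025 0.031 0 0" --pt "1 -0.025 0.031 0 0" --pt "1 -0.025 0.031 0 0" --pt "1 -0.025 0.031 0 0" --pt "1 -0.025 0.031 0 0" --pt "1 -0.025 0.031 0 0" --pt "1 -0.025 0.031 0 0" --pt "1 -0.025 0.031 0 0" --pt "1 -0.025 0.031 0 0" --pt "1 -0.025 0.031 0 0" --pt "1 0 0 0 0" --newtons 30

```text
clock: 2.6
eef_pos: [471.3, 208.1, 204.9]
eef_rot: [-3.141, 0.001, 1.445]
wrist_force: [-0.2, 0.4, -0.3]
finger_gap: 94.0
finger_force: 0.0
```

```bash
cat > d.py <<'E'
import sys; from h import *; from cell import manip
T=dict(white=(644.7,30,-.123),yellow=(636.1,-39.7,-.123),green=(627.7,-108.7,-.123),red=(619,-178,-.123),
 P_white=(474.7,-109.5,.028),P_yellow=(473,-39.5,.028),P_green=(471,30.7,.028),P_red=(469,101,.028))
s=manip.read_state(); r=R.from_euler("xyz",s["eef_rot"])
print(round(s["clock"],2),s["eef_pos"].round(1),s["eef_rot"].round(3),"F",s["wrist_force"].round(1),"gap",round(s["finger_gap"],1),round(s["finger_force"],1))
pos=s["eef_pos"]; yaw=s["eef_rot"][2]
for a in sys.argv[1:]:   # name:z chained; shift for each in tool axes after the turn
    n,z=a.split(":"); x,y,t=T[n]; ny=t+np.pi/2
    Rn=R.from_euler("xyz",[np.pi,0,ny]); q=np.array([x,y,float(z)])
    print(a,"roll first",round(-(ny-yaw),4),"then shift mm",Rn.inv().apply(q-pos).round(1)); pos,yaw=q,ny
E
python3 d.py white:170 white:51 white:170 P_white:170 P_white:42
```

```text
2.6 [471.3 208.1 204.9] [-3.141e+00  1.000e-03  1.445e+00] F [-0.2  0.4 -0.3] gap 94.0 0.0
white:170 roll first -0.0028 then shift mm [-155.5  194.    34.9]
white:51 roll first -0.0 then shift mm [  0.  -0. 119.]
white:170 roll first -0.0 then shift mm [   0.    0. -119.]
P_white:170 roll first -0.151 then shift mm [-134.7 -173.8   -0. ]
P_white:42 roll first -0.0 then shift mm [  0.  -0. 128.]
```

>>> arm_command --pt "1 -0.0222 0.0277 0.005 -0.003" --pt "1 -0.0222 0.0277 0.005 0" --pt "1 -0.0222 0.0277 0.005 0" --pt "1 -0.0222 0.0277 0.005 0" --pt "1 -0.0222 0.0277 0.005 0" --pt "1 -0.0222 0.0277 0.005 0" --pt "1 -0.0222 0.0277 0.005 0" --pt "1 0 0 0 0" --pt "1 0 0 0.02 0" --pt "1 0 0 0.02 0" --pt "1 0 0 0.02 0" --pt "1 0 0 0.02 0" --pt "1 0 0 0.02 0" --pt "1 0 0 0.019 0" --pt "1 0 0 0 0" --pt "1 0 0 0 0"

```text
clock: 4.6
eef_pos: [644.5, 32.1, 52.1]
eef_rot: [3.141, -0.0, 1.451]
wrist_force: [0.8, -0.4, 0.1]
finger_gap: 94.0
finger_force: 0.0
```

```bash
python3 d.py white:51
python3 - <<'E'
from h import *; from cell import eyes
a=eyes.camera("scene")["img"]; b=eyes.camera("top")["img"]
cv2.imwrite("pics/g1.png",np.hstack([a[100:420,120:460],b[60:380,200:540]]))
E
```

```text
4.6 [644.5  32.1  52.1] [ 3.141 -0.     1.451] F [ 0.8 -0.4  0.1] gap 94.0 0.0
white:51 roll first 0.0029 then shift mm [-2.1  0.5  1.1]
```

View pics/g1.png

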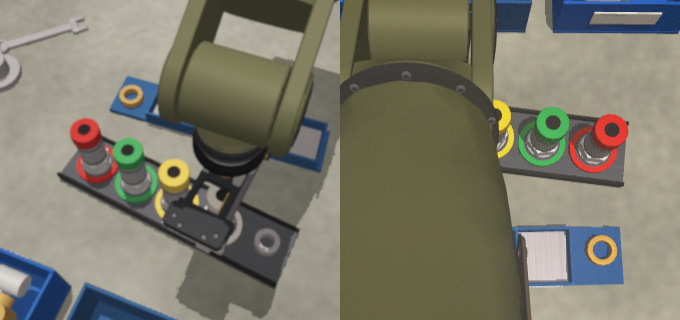

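The white coupling (about 215,195 in the left crop) stands between the fingers, and nothing around it is touched. I'll correct 2 mm along the tool's x and close.

>>> arm_command --pt "1 -0.002 0.0005 0.001 0" --pt "1 0 0 0 0" --pt "-1 0 0 0 0" --pt "-1 0 0 0 0" --pt "-1 0 0 0 0" --pt "-1 0 0 0 0" --pt "-1 0 0 0 0" --pt "-1 0 0 0 0" --pt "-1 0 0 0 0" --pt "-1 0 0 -0.005 0" --pt "-1 0 0 -0.015 0" --pt "-1 0 0 -0.02 0" --pt "-1 0 0 -0.02 0" --pt "-1 0 0 -0.02 0" --pt "-1 0 0 -0.02 0" --pt "-1 0 0 -0.019 0" --pt "-1 0 0 0 0"

```text
clock: 6.82
eef_pos: [645.0, 30.1, 171.6]
eef_rot: [3.138, -0.0, 1.451]
wrist_force: [-0.8, -0.4, -4.4]
finger_gap: 40.7
finger_force: 30.0
```

```bash
python3 d.py P_white:170 P_white:42 P_white:170 yellow:170 yellow:51 yellow:170 P_yellow:170 P_yellow:42 P_yellow:170 green:170 green:170 P_green:170 red:170 P_red:170
```

```text
6.83 [645.   30.1 171.6] [ 3.138 -0.     1.451] F [-0.8 -0.4 -4.4] gap 40.7 30.0
P_white:170 roll first -0.148 then shift mm [-134.8 -174.1    1.6]
P_white:42 roll first -0.0 then shift mm [  0.  -0. 128.]
P_white:170 roll first -0.0 then shift mm [   0.    0. -128.]
yellow:170 roll first 0.151 then shift mm [ 89.1 151.6   0. ]
yellow:51 roll first -0.0 then shift mm [  0.  -0. 119.]
yellow:170 roll first -0.0 then shift mm [   0.    0. -119.]
P_yellow:170 roll first -0.151 then shift mm [   4.8 -163.    -0. ]
P_yellow:42 roll first -0.0 then shift mm [  0.  -0. 128.]
P_yellow:170 roll first -0.0 then shift mm [   0.    0. -128.]
green:170 roll first 0.151 then shift mm [-49.7 162.    0. ]
green:170 roll first -0.0 then shift mm [0. 0. 0.]
P_green:170 roll first -0.151 then shift mm [ 143.7 -152.7   -0. ]
red:170 roll first 0.151 then shift mm [-189.   172.5    0. ]
P_red:170 roll first -0.151 then shift mm [ 283.1 -142.1   -0. ]
```

The gap reads 40.7 mm against a 38 mm sleeve, so I'll look at how it is held.

Run:
```python
from h import *; from cell import eyes
a=eyes.camera("scene"); W=world(a)
cv2.imwrite("pics/g2.png",cv2.resize(a["img"][120:420,200:500],(600,600)))
X,Y,Z=[W[...,i] for i in range(3)]
m=(abs(X-645)<40)&(abs(Y-30)<40)&(Z>110)&(Z<260)
for z in range(110,260,10):
    q=W[m&(Z>=z)&(Z<z+10)]
    if len(q)>5: print(z,len(q),q[:,:2].min(0).round(),q[:,:2].max(0).round())
```

```text
140 64 [635.  42.] [663.  52.]
150 35 [650.  43.] [661.  52.]
160 45 [645.  42.] [661.  51.]
170 33 [642.  43.] [660.  49.]
180 22 [648.  45.] [658.  49.]
190 16 [651.  45.] [657.  48.]
230 47 [627.  19.] [634.  43.]
```

View pics/g2.png

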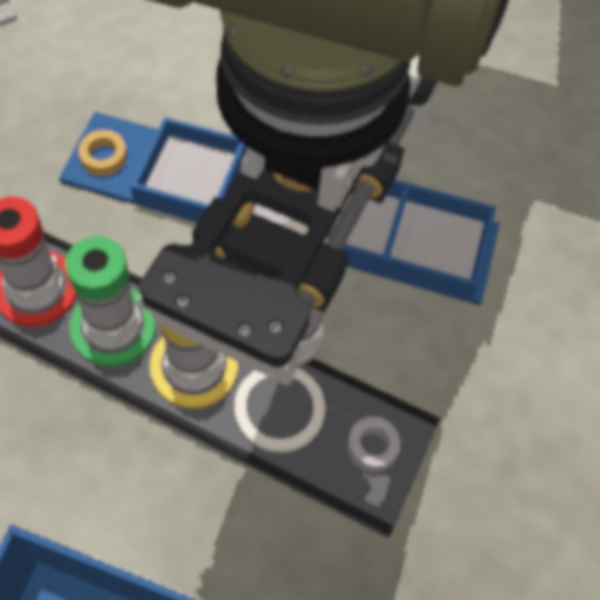

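The white coupling is clear of its seat. Its lowest points are at z≈140 and its foot edge at y≈52, which is the axis plus 22 mm, so it hangs upright. The gap reading just has an offset. I'll carry it to the right-end pocket.

>>> arm_command --pt "-1 0 0 0 -0.148" --pt "-1 -0.0169 -0.0218 0 0" --pt "-1 -0.0169 -0.0218 0 0" --pt "-1 -0.0169 -0.0218 0 0" --pt "-1 -0.0169 -0.0218 0 0" --pt "-1 -0.0169 -0.0218 0 0" --pt "-1 -0.0169 -0.0218 0 0" --pt "-1 -0.0169 -0.0218 0 0" --pt "-1 -0.0169 -0.0218 0 0" --pt "-1 0 0 0.02 0" --pt "-1 0 0 0.02 0" --pt "-1 0 0 0.02 0" --pt "-1 0 0 0.02 0" --pt "-1 0 0 0.02 0" --pt "-1 0 0 0 0" --pt "-1 0 0 0 0"

```text
clock: 8.88
eef_pos: [474.0, -110.0, 69.9]
eef_rot: [3.141, 0.0, 1.599]
wrist_force: [1.7, 0.8, -4.3]
finger_gap: 40.6
finger_force: 30.0
```

```bash
python3 d.py P_white:41
```

```text
8.88 [ 474.  -110.    69.9] [3.141 0.    1.599] F [ 1.7  0.8 -4.3] gap 40.6 30.0
P_white:41 roll first -0.0 then shift mm [ 0.5  0.7 28.9]
```

>>> arm_command --pt "-1 0.0005 0.0007 0.012 0" --pt "-1 0 0 0.01 0" --pt "-1 0 0 0.004 0" --pt "-1 0 0 0.002 0" --pt "-1 0 0 0.001 0" --pt "-1 0 0 0 0" --pt "-1 0 0 0 0"

```text
clock: 9.75
eef_pos: [474.6, -109.5, 40.6]
eef_rot: [3.141, 0.0, 1.599]
wrist_force: [-0.7, 0.7, -4.6]
finger_gap: 40.2
finger_force: 30.0
```

>>> arm_command --pt "-1 0 0 0.0005 0" --pt "-1 0 0 0.0005 0" --pt "-1 0 0 0 0"

```text
clock: 10.12
eef_pos: [474.7, -109.5, 40.4]
eef_rot: [3.141, 0.0, 1.599]
wrist_force: [-4.6, 1.0, 9.4]
finger_gap: 40.3
finger_force: 30.0
```

Foot on the floor (force +9 N). I'll release, rise and go over to yellow.

>>> arm_command --pt "0 0 0 0 0" --pt "0.5 0 0 0 0" --pt "1 0 0 0 0" --pt "1 0 0 0 0" --pt "1 0 0 0 0" --pt "1 0 0 -0.015 0" --pt "1 0 0 -0.025 0" --pt "1 0 0 -0.03 0" --pt "1 0 0 -0.03 0" --pt "1 0 0 -0.03 0" --pt "1 0 0 0 0.151" --pt "1 0.0127 0.0217 0 0" --pt "1 0.0127 0.0217 0 0" --pt "1 0.0127 0.0217 0 0" --pt "1 0.0127 0.0217 0 0" --pt "1 0.0127 0.0217 0 0" --pt "1 0.0127 0.0217 0 0" --pt "1 0.0127 0.0217 0 0" --pt "1 0 0 0 0" --pt "1 0 0 0 0"

```text
clock: 12.62
eef_pos: [635.7, -40.0, 170.0]
eef_rot: [3.141, 0.0, 1.448]
wrist_force: [0.0, -0.1, 0.6]
finger_gap: 94.1
finger_force: 0.0
```

```bash
python3 d.py yellow:51;python3 - <<'E'
from h import *; from cell import eyes
cv2.imwrite("pics/g3.png",eyes.camera("scene")["img"])
E
```

```text
12.62 [635.7 -40.  170. ] [3.141 0.    1.448] F [ 0.  -0.1  0.6] gap 94.1 0.0
yellow:51 roll first -0.0 then shift mm [  0.4   0.3 119. ]
```

View pics/g3.png

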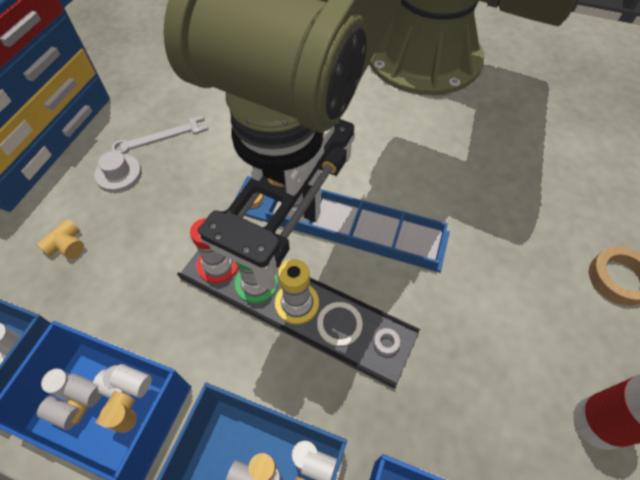

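The gripper hangs above yellow, and the remaining three stand upright. White is hidden behind the arm and gets checked later. Next is yellow.

>>> arm_command --pt "1 0.0004 0.0003 0.02 0" --pt "1 0 0 0.02 0" --pt "1 0 0 0.02 0" --pt "1 0 0 0.02 0" --pt "1 0 0 0.02 0" --pt "1 0 0 0.019 0" --pt "1 0 0 0 0" --pt "-1 0 0 0 0" --pt "-1 0 0 0 0" --pt "-1 0 0 0 0" --pt "-1 0 0 0 0" --pt "-1 0 0 0 0" --pt "-1 0 0 0 0" --pt "-1 0 0 -0.005 0" --pt "-1 0 0 -0.024 0" --pt "-1 0 0 -0.03 0" --pt "-1 0 0 -0.03 0" --pt "-1 0 0 -0.03 0" --pt "-1 0 0 0 0"

```text
clock: 15.05
eef_pos: [637.3, -39.5, 171.5]
eef_rot: [3.138, -0.0, 1.448]
wrist_force: [-0.6, -0.5, -3.8]
finger_gap: 40.6
finger_force: 30.0
```

```bash
python3 d.py P_yellow:170
```

```text
15.05 [637.3 -39.5 171.5] [ 3.138 -0.     1.448] F [-0.6 -0.5 -3.8] gap 40.6 30.0
P_yellow:170 roll first -0.151 then shift mm [   4.6 -164.2    1.5]
```

>>> arm_command --pt "-1 0 0 0 -0.151" --pt "-1 0.0008 -0.0272 0 0" --pt "-1 0.0008 -0.0272 0 0" --pt "-1 0.0008 -0.0272 0 0" --pt "-1 0.0008 -0.0272 0 0" --pt "-1 0.0008 -0.0272 0 0" --pt "-1 0.0008 -0.0272 0 0" --pt "-1 0 0 0.02 0" --pt "-1 0 0 0.02 0" --pt "-1 0 0 0.02 0" --pt "-1 0 0 0.02 0" --pt "-1 0 0 0.02 0" --pt "-1 0 0 0.015 0" --pt "-1 0 0 0.006 0" --pt "-1 0 0 0.004 0" --pt "-1 0 0 0.002 0" --pt "-1 0 0 0.001 0" --pt "-1 0 0 0 0" --pt "-1 0 0 0 0"

```text
clock: 17.42
eef_pos: [473.3, -39.2, 41.6]
eef_rot: [3.141, 0.0, 1.599]
wrist_force: [0.2, -0.4, -3.3]
finger_gap: 40.3
finger_force: 30.0
```

```bash
python3 d.py P_yellow:40.5
```

```text
17.43 [473.3 -39.2  41.6] [3.141 0.    1.599] F [ 0.2 -0.4 -3.3] gap 40.3 30.0
P_yellow:40.5 roll first -0.0 then shift mm [-0.2 -0.3  1.1]
```

>>> arm_command --pt "-1 0 0 0.0005 0" --pt "-1 0 0 0.0005 0" --pt "-1 0 0 0.0004 0" --pt "-1 0 0 0 0"

```text
clock: 17.92
eef_pos: [473.3, -39.3, 40.4]
eef_rot: [3.141, 0.0, 1.599]
wrist_force: [-3.1, 0.4, 4.9]
finger_gap: 40.4
finger_force: 30.0
```

>>> arm_command --pt "0 0 0 0 0" --pt "0.5 0 0 0 0" --pt "1 0 0 0 0" --pt "1 0 0 0 0" --pt "1 0 0 0 0" --pt "1 0 0 -0.015 0" --pt "1 0 0 -0.025 0" --pt "1 0 0 -0.03 0" --pt "1 0 0 -0.03 0" --pt "1 0 0 -0.03 0" --pt "1 0 0 0 0.151" --pt "1 -0.0083 0.027 0 0" --pt "1 -0.0083 0.027 0 0" --pt "1 -0.0083 0.027 0 0" --pt "1 -0.0083 0.027 0 0" --pt "1 -0.0083 0.027 0 0" --pt "1 -0.0083 0.027 0 0" --pt "1 0 0 0 0" --pt "1 0 0 0 0"

```text
clock: 20.3
eef_pos: [627.4, -108.3, 170.6]
eef_rot: [3.142, -0.0, 1.448]
wrist_force: [0.8, -0.3, -0.1]
finger_gap: 94.1
finger_force: 0.0
```

```bash
python3 d.py green:51;python3 - <<'E'
from h import *; from cell import eyes
cv2.imwrite("pics/g4.png",np.hstack([eyes.camera("scene")["img"][100:420,120:460],eyes.camera("top")["img"][80:400,180:520]]))
E
```

```text
20.3 [ 627.4 -108.3  170.6] [ 3.142 -0.     1.448] F [ 0.8 -0.3 -0.1] gap 94.1 0.0
green:51 roll first 0.0001 then shift mm [ -0.4   0.3 119.6]
```

View pics/g4.png

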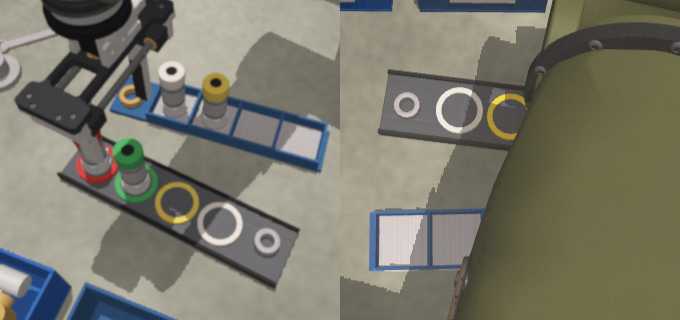

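White (172,88) and yellow (215,97 in the left crop) stand upright in the right-end pocket and the next one. Green is next.

>>> arm_command --pt "1 -0.0004 0.0003 0.02 0" --pt "1 0 0 0.02 0" --pt "1 0 0 0.02 0" --pt "1 0 0 0.02 0" --pt "1 0 0 0.02 0" --pt "1 0 0 0.0195 0" --pt "1 0 0 0 0" --pt "-1 0 0 0 0" --pt "-1 0 0 0 0" --pt "-1 0 0 0 0" --pt "-1 0 0 0 0" --pt "-1 0 0 0 0" --pt "-1 0 0 0 0" --pt "-1 0 0 -0.005 0" --pt "-1 0 0 -0.024 0" --pt "-1 0 0 -0.03 0" --pt "-1 0 0 -0.03 0" --pt "-1 0 0 -0.03 0" --pt "-1 0 0 0 0"

```text
clock: 22.78
eef_pos: [628.8, -109.1, 171.4]
eef_rot: [3.138, 0.0, 1.448]
wrist_force: [-0.5, -1.0, -4.3]
finger_gap: 40.2
finger_force: 30.0
```

>>> arm_command --pt "-1 0 0 0 -0.151" --pt "-1 0.024 -0.0255 0 0" --pt "-1 0.024 -0.0255 0 0" --pt "-1 0.024 -0.0255 0 0" --pt "-1 0.024 -0.0255 0 0" --pt "-1 0.024 -0.0255 0 0" --pt "-1 0.0237 -0.0252 0 0" --pt "-1 0 0 0.02 0" --pt "-1 0 0 0.02 0" --pt "-1 0 0 0.02 0" --pt "-1 0 0 0.02 0" --pt "-1 0 0 0 0" --pt "-1 0 0 0 0"

```text
clock: 24.4
eef_pos: [471.4, 30.4, 89.7]
eef_rot: [-3.141, -0.0, 1.599]
wrist_force: [0.6, 0.1, -5.0]
finger_gap: 40.2
finger_force: 30.0
```

```bash
python3 d.py P_green:40.5
```

```text
24.4 [471.4  30.4  89.7] [-3.141 -0.     1.599] F [ 0.6  0.1 -5. ] gap 40.2 30.0
P_green:40.5 roll first 0.0 then shift mm [ 0.3 -0.4 49.2]
```

>>> arm_command --pt "-1 0 0 0.02 0" --pt "-1 0 0 0.015 0" --pt "-1 0 0 0.007 0" --pt "-1 0 0 0.004 0" --pt "-1 0 0 0.002 0" --pt "-1 0 0 0 0" --pt "-1 0 0 0.0005 0" --pt "-1 0 0 0.0005 0" --pt "-1 0 0 0.0004 0" --pt "-1 0 0 0 0"

```text
clock: 25.65
eef_pos: [471.6, 30.4, 40.5]
eef_rot: [3.141, 0.0, 1.599]
wrist_force: [-3.0, -0.3, 2.3]
finger_gap: 40.7
finger_force: 30.0
```

>>> arm_command --pt "0 0 0 0 0" --pt "0.5 0 0 0 0" --pt "1 0 0 0 0" --pt "1 0 0 0 0" --pt "1 0 0 0 0" --pt "1 0 0 -0.015 0" --pt "1 0 0 -0.025 0" --pt "1 0 0 -0.03 0" --pt "1 0 0 -0.03 0" --pt "1 0 0 -0.03 0" --pt "1 0 0 0 0.151" --pt "1 -0.027 0.0246 0 0" --pt "1 -0.027 0.0246 0 0" --pt "1 -0.027 0.0246 0 0" --pt "1 -0.027 0.0246 0 0" --pt "1 -0.027 0.0246 0 0" --pt "1 -0.027 0.0246 0 0" --pt "1 -0.027 0.0246 0 0" --pt "1 0 0 0 0" --pt "1 0 0 0 0"

```text
clock: 28.15
eef_pos: [618.9, -177.8, 170.7]
eef_rot: [3.142, -0.0, 1.448]
wrist_force: [0.5, -0.7, 0.2]
finger_gap: 94.1
finger_force: 0.0
```

```bash
python3 d.py red:51 red:170 P_red:170
```

```text
28.15 [ 618.9 -177.8  170.7] [ 3.142 -0.     1.448] F [ 0.5 -0.7  0.2] gap 94.1 0.0
red:51 roll first 0.0001 then shift mm [-2.000e-01  1.000e-01  1.197e+02]
red:170 roll first -0.0 then shift mm [   0.    0. -119.]
P_red:170 roll first -0.151 then shift mm [ 283.1 -142.1   -0. ]
```

>>> arm_command --pt "1 0 0 0.02 0" --pt "1 0 0 0.02 0" --pt "1 0 0 0.02 0" --pt "1 0 0 0.02 0" --pt "1 0 0 0.02 0" --pt "1 0 0 0.0195 0" --pt "1 0 0 0 0" --pt "-1 0 0 0 0" --pt "-1 0 0 0 0" --pt "-1 0 0 0 0" --pt "-1 0 0 0 0" --pt "-1 0 0 0 0" --pt "-1 0 0 0 0" --pt "-1 0 0 -0.005 0" --pt "-1 0 0 -0.024 0" --pt "-1 0 0 -0.03 0" --pt "-1 0 0 -0.03 0" --pt "-1 0 0 -0.03 0" --pt "-1 0 0 0 0"

```text
clock: 30.52
eef_pos: [619.9, -178.5, 171.6]
eef_rot: [3.138, 0.001, 1.448]
wrist_force: [0.3, 0.7, -4.6]
finger_gap: 40.4
finger_force: 30.0
```

>>> arm_command --pt "-1 0 0 0 -0.151" --pt "-1 0.0283 -0.0142 0 0" --pt "-1 0.0283 -0.0142 0 0" --pt "-1 0.0283 -0.0142 0 0" --pt "-1 0.0283 -0.0142 0 0" --pt "-1 0.0283 -0.0142 0 0" --pt "-1 0.0283 -0.0142 0 0" --pt "-1 0.0283 -0.0142 0 0" --pt "-1 0.0283 -0.0142 0 0" --pt "-1 0.0283 -0.0142 0 0" --pt "-1 0.0283 -0.0142 0 0" --pt "-1 0 0 0.02 0" --pt "-1 0 0 0.02 0" --pt "-1 0 0 0.02 0" --pt "-1 0 0 0.02 0" --pt "-1 0 0 0 0" --pt "-1 0 0 0 0"

```text
clock: 32.65
eef_pos: [469.3, 100.6, 89.8]
eef_rot: [-3.141, 0.0, 1.599]
wrist_force: [-1.1, -0.0, -3.7]
finger_gap: 40.6
finger_force: 30.0
```

```bash
python3 d.py P_red:40.5
```

```text
32.65 [469.3 100.6  89.8] [-3.141  0.     1.599] F [-1.1 -0.  -3.7] gap 40.6 30.0
P_red:40.5 roll first 0.0 then shift mm [ 0.4 -0.3 49.3]
```

>>> arm_command --pt "-1 0 0 0.02 0" --pt "-1 0 0 0.015 0" --pt "-1 0 0 0.007 0" --pt "-1 0 0 0.004 0" --pt "-1 0 0 0.002 0" --pt "-1 0 0 0 0" --pt "-1 0 0 0.0005 0" --pt "-1 0 0 0.0005 0" --pt "-1 0 0 0.0004 0" --pt "-1 0 0 0 0"

```text
clock: 33.9
eef_pos: [469.5, 100.7, 40.6]
eef_rot: [3.141, -0.0, 1.599]
wrist_force: [-2.3, -0.9, 3.4]
finger_gap: 40.4
finger_force: 30.0
```

Contact again. I'll release, rise, and back away to +y (tool +x) so the cameras can see.

>>> arm_command --pt "0 0 0 0 0" --pt "0.5 0 0 0 0" --pt "1 0 0 0 0" --pt "1 0 0 0 0" --pt "1 0 0 0 0" --pt "1 0 0 -0.015 0" --pt "1 0 0 -0.025 0" --pt "1 0 0 -0.03 0" --pt "1 0 0 -0.03 0" --pt "1 0 0 -0.03 0" --pt "1 0.03 0 0 0" --pt "1 0.03 0 0 0" --pt "1 0.03 0 0 0" --pt "1 0.03 0 0 0" --pt "1 0.03 0 0 0" --pt "1 0.03 0 0 0" --pt "1 0.03 0 0 0" --pt "1 0.03 0 0 0" --pt "1 0.03 0 0 0" --pt "1 0 0 0 0"

```text
clock: 36.4
eef_pos: [461.3, 371.7, 170.9]
eef_rot: [3.141, -0.0, 1.601]
wrist_force: [-0.0, -0.6, -0.4]
finger_gap: 94.0
finger_force: 0.0
```

```bash
python3 d.py;python3 - <<'E'
from h import *; from cell import eyes
s=eyes.camera("scene");t=eyes.camera("top")
cv2.imwrite("pics/g5.png",np.hstack([s["img"][100:420,120:480],t["img"][120:440,180:540]]))
for c in(s,t):
    W=world(c);m=(abs(W[...,0]-472)<60)&(abs(W[...,1])<135)&(W[...,2]>85)&(W[...,2]<125)
    k,l,st,_=cv2.connectedComponentsWithStats(m.astype(np.uint8))
    for i in range(1,k):
        if st[i,4]>100:
            q=W[l==i]; zt=np.percentile(q[:,2],90); u=q[q[:,2]>zt-4][:,:2].astype(np.float32); print(cv2.minEnclosingCircle(u),zt)
E
```

```text
36.4 [461.3 371.7 170.9] [ 3.141 -0.     1.601] F [-0.  -0.6 -0.4] gap 94.0 0.0
((476.2373352050781, -109.11945343017578), 20.780994415283203) 104.70840305949105
((473.5933837890625, -38.916507720947266), 20.637962341308594) 104.77996382442086
((472.82989501953125, 30.662757873535156), 20.69869613647461) 104.65232537357356
((470.6581726074219, 100.31415557861328), 20.60558319091797) 104.54300690497892
((474.0892028808594, -110.40045166015625), 20.319873809814453) 105.09653996039623
((472.05548095703125, -40.18918228149414), 20.2441463470459) 105.110583575285
((468.7437438964844, 99.19827270507812), 20.14523696899414) 104.91413801753151
((470.4141540527344, 29.20762062072754), 20.20926856994629) 104.9725809725247
```

View pics/g5.png

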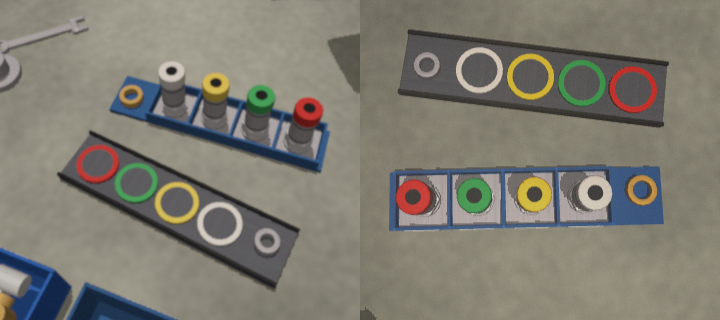

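All four stand upright and centred. In the top crop, from the left: red (413,197), green (475,195), yellow (534,194), white (595,193). That is the reverse of the tray. The cap tops are at about 104.7 mm, as expected.

```bash
python3 -c "
from cell import ticket; print(ticket.sign_off())"
```

```text
the job is handed in; nothing more can be done
None
```

All four couplings stand upright and released in the rack pockets in reverse order (from the left: red, green, yellow, white), and the job was handed in at about 36 s on the robot clock.

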